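Sweep spent coin cells through the shutter gate of the collection box

ROBOT

A 6-joint arm with a two-finger parallel gripper is mounted at the origin on a cart in front of the work surface, level with it; the furniture and walls round the work are solid. World frame = base frame: x ahead of the robot, y to its left, z up, the work surface at z = 0. Lengths are in m, angles in degrees, forces in N, time in s.
With the tool pointing down it reaches from about 0.35 to 0.875 m from the base axis. Payload 4.2 kg.
Tool frame: the origin (TCP) lies midway between the tips of the shut fingers; the grasp point (between the pads) lies 19 mm behind it; z points along the fingers, y is the line along which they close (so a half turn about z gives the same grasp; the last joint's range is limited). The gripper opens to 87 mm and grips with 3 to 60 N. Pads are 19 mm wide; open, the fingers measure 117 mm over their backs; the gripper's body (75 mm by 190 mm) begins 51 mm behind the grasp point.
Start: joints at [80.592, 22.042, 0.453, 0, -68.411, -14.817], TCP at [0.256, 0.57, 0.223] pointing down, gripper open.
Joint ranges: [-179.83, 179.83], [-69.29, 118.12], [-61.27, 80.66], [-181.25, 117.63], [-171.15, -9.14], [-177.46, 177.46]. Speed limits (degrees/s): [159.86, 159.86, 180, 180, 180, 180].

INTERFACE

Orientations are given as a 3x3 rotation matrix whose columns are the frame's x, y, z axes.
In Python, from station import r, cams gives the robot as it stands.
- The arm moves only by the tool play_rows, never from a script. Its argument "commands" is text: rows parted by semicolons, each of 6 numbers parted by spaces: the shift along the world's x, y, z normalised to -1 to 1, where 1 is 30 mm, then the turn, a rotation vector about the world's x, y, z normalised to -1 to 1, where 1 is 0.15 rad. A call has 1 to 20 rows; each row shifts and turns the commanded pose from where the row before left it; what a row does not reach is not made up. A row lasts 1/10 s, in which the tool goes at most 50 mm and 8.59 degrees, less where a joint would pass 70% of its speed; a pose out of reach is approached as far as the arm can. A call with a number of a shift or a turn outside -1 to 1 is refused whole. A call with a gripper value outside its range is refused whole. "grip" is the finger opening in mm, from 0 to 87, set as the call begins (left out, the last holds). The fingers move at their own pace and stop on an object; the grip force is fixed at half the most. Time passes only in rows, so rows that do not move let the fingers close. It gives the time, the measured TCP pose, the force, the opening and the grip force at its end, in the units of the state.
- r.sense(): the state, without advancing time (a new reading comes with each control period).
- cams.capture(name): name is "scene" or "top" or "wrist"; returns (picture, depth): 420x560x3 uint8, blue, green, red; 420x560 float32, m along the optical axis (not along the pixel's ray), 0 where there is no reading.
- cams.camera_info(name): a dict with "mtx" (3x3 intrinsics, pixels), "R" (3x3) and "t" (3): a world point X has camera coordinates R X + t. Camera axes: x right, y down, z forward; pixel columns grow to the right and rows downward; lengths in m; the calibration is good to about 2 mm. A picture is of the moment at which its call begins: read the wrist's pose just before it. camera_info takes no time and is no camera call; for the wrist camera it gives the pose at the moment of the call.
- r.finish_job(): hands the job in; it is judged then, once.
The state is a dict: "time_s": time; "joints": joint angles; "joint_velocities": joint speeds; "effort": joint torques, N m; "tcp_pos": TCP position; "ee_rot": TCP orientation; "wrist_force": force on the tool from outside, world axes, zero at the start; "moment": the same for the moment, N m; "gripper_width": opening from 0.0 (shut) to 1.0 (fully open); "gripper_force": force on a finger pad.
Only numpy, scipy, OpenCV 4.12 (cv2) and the standard library are available. Lean on these libraries where they do the work, as an engineer would, in place of code of your own. Each camera call takes 0.05 s, during which the arm holds its last target. There are 200 camera calls.

TASK

Two spent coin cells lie on the sorting deck of the coin-cell collection box. With gentle pushes of the fingertips only, pinching and lifting nothing, slide the yellow shutter fully open, sweep the two cells one after the other through the gate so that they drop into the clear bin, then push the shutter fully shut again. Leave the blue opening pick lying on the deck where it is, and do not disturb the jars and cutters round the box.

Things in the scene. Friction and masses are not known exactly. Their poses are not given: they have to be found in the camera images.
- drop_box: Grey fixed coin-cell collection box, 236 mm long (x), 216 mm wide (y). Origin on the bench, 120 mm from its near end and midway across; +x runs from the near rim to the gate, +y to the left, z up. All x, y given below in mm are in this frame. It has a black deck, a gated fence and a clear bin behind it.
- deck (a point): Middle of the level black deck, 45 mm above the bench, x -32, y 0. The deck spans x -114 to +50, y -102 to +102; near and side rims rise 12 mm above it. Across its far end stands a fence, 12 mm high, x +50 to +62.5, with one gate.
- gate (a point): Middle of the gate at deck height, x +50, y 0, on the deck's edge. The gate is 32 mm wide (y -16 to +16), open at the top. The deck ends at x +50, flush with the fence's near face: a cell whose centre is pushed past that edge between the posts tips over and falls into the bin by itself; the finger need not enter the gate.
- bin (a point): Middle of the bin's floor, 4 mm above the bench, x +82. The clear bin is 62 mm long and 84 mm wide inside, its floor 41 mm below the deck; a clear hood, top 62 mm above the bench, covers it from x +61 to +115, y -45 to +45.
- shutter (a joint): Travel in m of the yellow shutter, a plate that slides inside the fence along drop_box's y: 0 fully shut (gate blocked), 0.036 fully open (at its stop, clear of the gate); at the start shut or up to 0.012 ajar. It needs about 1.2 N and stays where it is left.
- shutter_tab (a point): Middle of the top of the shutter's yellow thumb tab, 75 mm above the bench. The tab is a block 12 x 12 mm in plan that stands 18 mm above the fence's top (57 mm above the bench), at x +56 and y +34 when shut, +70 when open. Pushing its side towards +y opens the gate, towards -y shuts it.
- cell_a: Spent coin cell, a silver steel disc 24.5 mm across and 7.7 mm thick, 10 to 15 g, lying flat and loose on the left half of the deck (drop_box's +y). Origin at the disc's centre, z its axis.
- cell_b: The other coin cell, the same, on the right half of the deck (-y).
- pick: Light blue plastic opening pick, about 35 x 32 x 8 mm, 12 g, loose on the deck in the corner between fence and right rim; it stays there. Origin under its middle.
- jar_orange: Amber flux jar with an orange lid, 38 mm across, 33 mm high, standing beside the box; bystander. Origin under its middle.
- jar_blue: Amber flux jar with a blue lid, 38 mm across, 33 mm high, standing on the other side of the box; bystander. Origin under its middle.
- side_cutters: Red-handled side cutters, 123 x 46 x 12 mm, lying on the bench to the left; bystander. Origin under their middle.

How it is judged:
By the outcome, as a careful person would: the job done as asked, in the order asked, and still so for the second after the job is handed in, with the robot touching nothing.
It also fails if it takes over 67 s, if anything falls off the work surface, if the arm or the gripper's body presses on something with over 40 N, if the wrist force passes 120 N, or if a joint passes its speed limit or range.

## Working session

There is one attempt and no reset: what is moved stays moved. The work goes in short steps, Python scripts to look and compute and a tool call to move; the robot and the scene stay as the last step left them, time stands still between calls to the robot, and variables do not carry over. Pictures are saved under pics/ and viewed, at most 10 in all, crops included, and the job is handed in when it is done.

Besides the shell and the picture viewer there is one more tool, called after "Request:" by a JSON object that holds its "method" and its "body". play_rows: Moves the arm, as the interface text tells. Scaled input: -1 to 1 covers 30 mm each way for a shift and 0.15 rad each way for a turn. Its arguments: {"type":"object","properties":{"commands":{"type":"string"},"grip":{"type":"number"}},"required":["commands"]}

```bash
mkdir -p pics; python3 - <<'E'
from station import r,cams
import cv2,numpy as np
s=r.sense();print(s['time_s'],s['tcp_pos'],s['ee_rot'],s['gripper_width'])
for n in ['top','scene']:
    p,d=cams.capture(n);cv2.imwrite(f'pics/{n}0.png',p);np.savez(f'{n}0.npz',p=p,d=d,**cams.camera_info(n))
    i=cams.camera_info(n);print(n,i['mtx'],i['R'],i['t'])
E
```

```text
0.0 [0.25618223 0.56940111 0.22142682] [[ 9.11851264e-01 -4.10519864e-01 -8.44722163e-04]
 [-4.10520721e-01 -9.11848808e-01 -2.11889116e-03]
 [ 9.95880117e-05  2.27888953e-03 -9.99997398e-01]] 0.9979260173560922
top [[423.29816412   0.         277.37745426]
 [  0.         423.29816412 207.46783282]
 [  0.           0.           1.        ]] [[-0.02804351 -0.99944588 -0.01793047]
 [-0.99731277  0.02918917 -0.06719552]
 [ 0.06768166  0.01599789 -0.9975787 ]] [0.0240901  0.55338928 0.90903778]
scene [[508.49103851   0.         274.18615132]
 [  0.         508.49103851 211.62933668]
 [  0.           0.           1.        ]] [[ 0.76358115 -0.64555512 -0.0142271 ]
 [-0.35821535 -0.40516988 -0.84114156]
 [ 0.53723885  0.64737621 -0.54062784]] [-0.42853334  0.24757345  0.95336183]
```

View pics/top0.png

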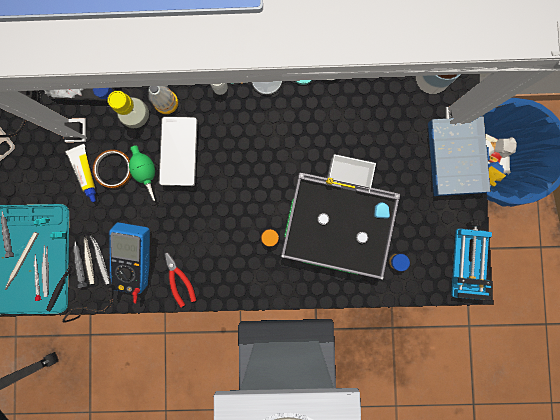

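View pics/scene0.png

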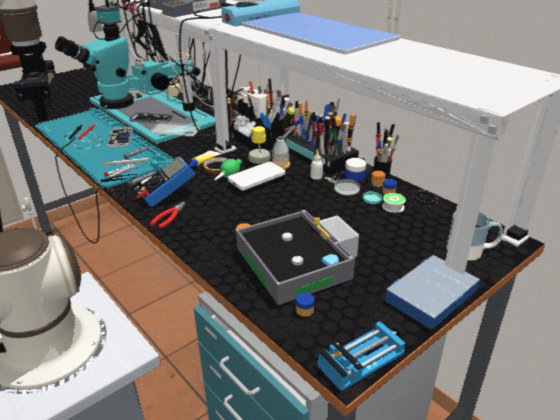

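The top view shows the box with corners near (301,175), (399,194), (384,278) and (283,257). The cells are at (323,219) and (362,238), the pick at (382,210) and the tab near (346,183). The scene view agrees. Next I'll measure these.

```bash
cat > h.py <<'E'
import numpy as np,cv2
def ray(i,uv,z):
    "world point on plane z for pixel uv"
    uv=np.atleast_2d(uv).astype(float); R,t,K=i['R'],i['t'],i['mtx']
    c=-R.T@t; d=(R.T@np.linalg.inv(K)@np.c_[uv,np.ones(len(uv))].T).T
    return c+d*((z-c[2])/d[:,2])[:,None]
def cloud(i,d):
    v,u=np.indices(d.shape); X=np.linalg.inv(i['mtx'])@np.stack([u.ravel(),v.ravel(),np.ones(u.size)])*d.ravel()
    return (i['R'].T@(X-i['t'][:,None])).T.reshape(*d.shape,3)
E
python3 - <<'E'
from h import *
D=np.load('top0.npz');p,d=D['p'],D['d'];P=cloud(D,d)
c=ray(D,[(301,175),(399,194),(384,278),(283,257)],.057);print(c.round(4)); print(np.linalg.norm(c-np.roll(c,-1,0),axis=1))
print('cells',ray(D,[(323,219),(362,238)],.0527),P[219,323],P[238,362])
hsv=cv2.cvtColor(p,cv2.COLOR_BGR2HSV)
m=cv2.inRange(hsv,(22,130,90),(35,255,255));m[:,:300]=0;m[:,400:]=0;m[:160]=0;m[220:]=0
v,u=np.nonzero(m);print('yellow');
for a,b in zip(u,v):print(a,b,P[b,a].round(3))
q=cv2.resize(p[150:300,250:420],None,fx=4.5,fy=4,interpolation=cv2.INTER_CUBIC);cv2.imwrite('pics/crop0.png',q)
E
```

```text
[[ 0.6185 -0.0442  0.057 ]
 [ 0.5721 -0.2479  0.057 ]
 [ 0.3986 -0.2088  0.057 ]
 [ 0.4475 -0.0012  0.057 ]]
[0.2090026  0.17783112 0.21330061 0.17629659]
cells [[ 0.52443854 -0.0875938   0.0527    ]
 [ 0.48231243 -0.16768113  0.0527    ]] [ 0.52437893 -0.08744923  0.05429207] [ 0.4823215  -0.16751401  0.05362533]
yellow
328 178 [ 0.608 -0.099  0.076]
329 178 [ 0.608 -0.101  0.076]
330 178 [ 0.608 -0.103  0.073]
331 178 [ 0.608 -0.105  0.076]
332 178 [ 0.607 -0.107  0.077]
327 179 [ 0.607 -0.097  0.068]
328 179 [ 0.606 -0.099  0.076]
330 179 [ 0.606 -0.103  0.076]
331 179 [ 0.606 -0.105  0.076]
326 180 [ 0.607 -0.097  0.052]
327 180 [ 0.604 -0.097  0.074]
328 180 [ 0.604 -0.099  0.076]
329 180 [ 0.603 -0.101  0.077]
331 180 [ 0.603 -0.105  0.076]
332 180 [ 0.603 -0.107  0.076]
333 180 [ 0.606 -0.111  0.055]
326 181 [ 0.604 -0.096  0.056]
327 181 [ 0.602 -0.097  0.073]
328 181 [ 0.602 -0.099  0.075]
329 181 [ 0.601 -0.101  0.076]
331 181 [ 0.601 -0.105  0.076]
332 181 [ 0.601 -0.107  0.075]
327 182 [ 0.6   -0.096  0.076]
328 182 [ 0.599 -0.098  0.076]
329 182 [ 0.6   -0.101  0.075]
33
[... 847 characters left out ...]
595 -0.13   0.056]
343 185 [ 0.595 -0.132  0.056]
344 185 [ 0.594 -0.134  0.058]
345 185 [ 0.595 -0.136  0.056]
346 185 [ 0.594 -0.138  0.06 ]
347 185 [ 0.594 -0.14   0.058]
348 185 [ 0.594 -0.142  0.056]
349 185 [ 0.594 -0.144  0.06 ]
350 185 [ 0.594 -0.146  0.059]
345 186 [ 0.593 -0.137  0.052]
346 186 [ 0.593 -0.138  0.055]
347 186 [ 0.592 -0.14   0.056]
348 186 [ 0.592 -0.142  0.058]
349 186 [ 0.592 -0.144  0.058]
350 186 [ 0.592 -0.147  0.055]
351 186 [ 0.592 -0.148  0.058]
352 186 [ 0.592 -0.151  0.056]
353 186 [ 0.592 -0.153  0.057]
354 186 [ 0.592 -0.155  0.056]
351 187 [ 0.59  -0.148  0.057]
352 187 [ 0.59  -0.15   0.057]
353 187 [ 0.59  -0.152  0.059]
354 187 [ 0.589 -0.154  0.059]
```

View pics/crop0.png

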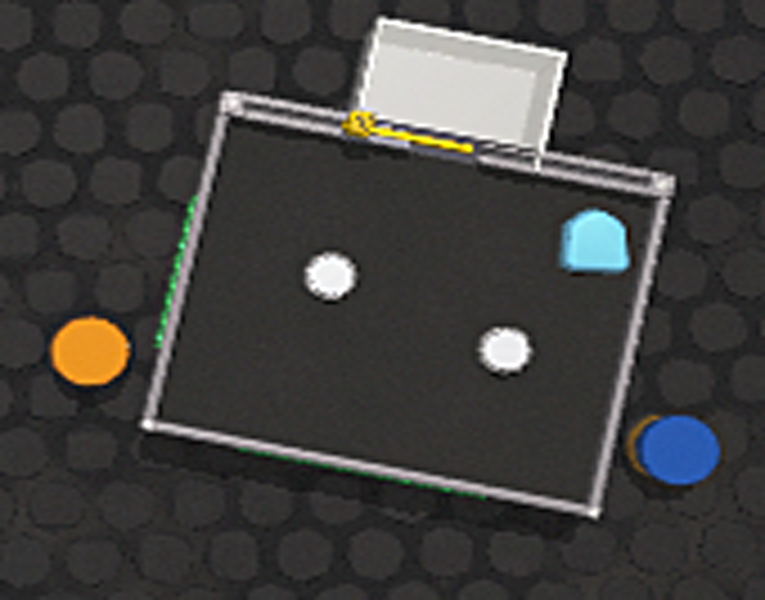

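The crop shows the tab at crop (360,124), the cells at (330,276) and (505,350), and the shutter slightly ajar. The rough frame has yaw near -13° and its origin near (0.540,-0.132). I'll move over the box for a close look.

Request:
{"method": "play_rows", "body": {"commands": "0.2 -0.5 0.3 0 0 0;0.35 -1 0.4 0 0 0;0.35 -1 0.3 0 0 0.65;0.35 -1 0 0 0 0.65;0.35 -1 0 0 0 0;0.35 -1 0 0 0 0;0.35 -1 0 0 0 0;0.35 -1 0 0 0 0;0.35 -1 0 0 0 0;0.35 -1 0 0 0 0;0.35 -1 0 0 0 0;0.35 -1 0 0 0 0;0.35 -1 0 0 0 0;0.35 -1 0 0 0 0;0.35 -1 0 0 0 0;0.35 -1 0 0 0 0;0.35 -1 0 0 0 0;0.35 -1 0 0 0 0;0.35 -1 0 0 0 0;0.35 -1 0 0 0 0", "grip": 0}}

```text
time_s: 2.1
tcp_pos: [0.4615, -0.0169, 0.2531]
ee_rot: [[0.974, -0.226, 0.001], [-0.226, -0.974, 0.0], [0.001, -0.0, -1.0]]
wrist_force: [0.7, 0.8, -0.6]
gripper_width: 0.002
gripper_force: 0.0
```

Request:
{"method": "play_rows", "body": {"commands": "0.35 -1 0 0 0 0;0.35 -1 0 0 0 0;0.35 -1 0 0 0 0;0.2 -0.5 0 0 0 0;0 0 0 0 0 0;0 0 0 0 0 0"}}

```text
time_s: 2.7
tcp_pos: [0.4987, -0.1204, 0.2526]
ee_rot: [[0.974, -0.227, -0.0], [-0.227, -0.974, 0.0], [-0.0, -0.0, -1.0]]
wrist_force: [-0.7, 1.1, 0.8]
gripper_width: -0.0
gripper_force: 0.0
```

```bash
python3 - <<'E'
from station import r,cams
from h import *
s=r.sense();print(s['time_s'],s['tcp_pos'],s['ee_rot'].round(3),s['wrist_force'])
i=cams.camera_info('wrist');p,d=cams.capture('wrist');cv2.imwrite('pics/w1.png',p);np.savez('w1.npz',p=p,d=d,**i)
E
```

```text
2.7 [ 0.49866302 -0.12042184  0.25261293] [[ 0.974 -0.227 -0.   ]
 [-0.227 -0.974  0.   ]
 [-0.    -0.    -1.   ]] [-0.72826503  1.11163381  0.8013381 ]
```

View pics/w1.png

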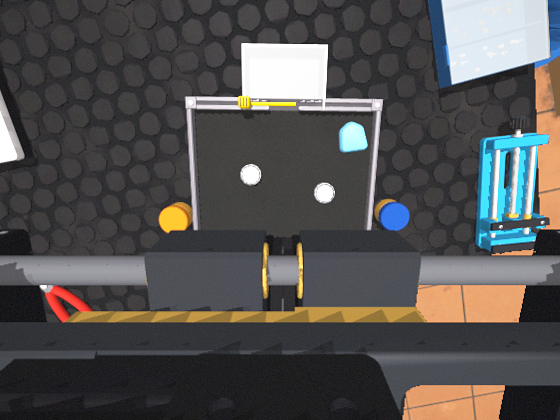

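The box is nearly aligned in the wrist view. The fence's far corners are near (186,97) and (383,99), the tab at (244,102), the cells at (250,175) and (324,193), and the pick at (352,137).

```bash
python3 - <<'E'
from h import *
D=np.load('w1.npz');p,d=D['p'],D['d'];P=cloud(D,d)
hsv=cv2.cvtColor(p,cv2.COLOR_BGR2HSV)
c=ray(D,[(186,97),(383,99)],.057);print(c,np.linalg.norm(c[0]-c[1]))
g=cv2.cvtColor(p,cv2.COLOR_BGR2GRAY)
# deck as large dark region, its boundaries
for row in (125,150,170,190,210):
    x=g[row].astype(int); print(row,[(k,x[k]) for k in range(182,206)],[(k,x[k]) for k in range(362,388)])
for col in (215,350): print(col,[(k,g[k,col]) for k in range(92,116)])
def blob(m,z,n):
    cs,_=cv2.findContours(m,cv2.RETR_EXTERNAL,cv2.CHAIN_APPROX_NONE)
    for k in cs:
        if cv2.contourArea(k)>60:
            e=cv2.minEnclosingCircle(k);mo=cv2.moments(k);uv=(mo['m10']/mo['m00'],mo['m01']/mo['m00']);print(n,uv,e[1],cv2.contourArea(k),ray(D,uv,z),np.median(P[int(uv[1])-2:int(uv[1])+3,int(uv[0])-2:int(uv[0])+3,2]))
R=np.zeros_like(g);R[112:225,205:362]=255
blob(cv2.inRange(hsv,(0,0,130),(180,60,255))&R,.0527,'cell')
R[:]=0;R[85:115,190:380]=255
m=cv2.inRange(hsv,(20,120,80),(36,255,255))&R;blob(m,.075,'yel')
t=(m>0)&(P[...,2]>.068);v,u=np.nonzero(t);print(u.min(),u.max(),v.min(),v.max(),P[t].mean(0))
print('deck z',np.median(P[150:165,280:340,2]))
E
```

```text
[[ 0.62358234 -0.04125576  0.057     ]
 [ 0.57259582 -0.25108106  0.057     ]] 0.215931201049303
125 [(182, np.int64(60)), (183, np.int64(56)), (184, np.int64(46)), (185, np.int64(38)), (186, np.int64(50)), (187, np.int64(124)), (188, np.int64(202)), (189, np.int64(222)), (190, np.int64(230)), (191, np.int64(171)), (192, np.int64(112)), (193, np.int64(81)), (194, np.int64(82)), (195, np.int64(59)), (196, np.int64(67)), (197, np.int64(66)), (198, np.int64(65)), (199, np.int64(64)), (200, np.int64(69)), (201, np.int64(63)), (202, np.int64(66)), (203, np.int64(65)), (204, np.int64(70)), (205, np.int64(65))] [(362, np.int64(61)), (363, np.int64(61)), (364, np.int64(66)), (365, np.int64(62)), (366, np.int64(68)), (367, np.int64(66)), (368, np.int64(67)), (369, np.int64(67)), (370, np.int64(67)), (371, np.int64(70)), (372, np.int64(80)), (373, np.int64(98)), (374, np.int64(102)), (375, np.int64(148)), (376, np.int64(220)), (377, np.int64(239)), (378, np.int64(213)), (379, np.int64(171)), (380, np.int64(73)), (381, np.int64(45)), (382, np.int64(45)), (383, np.int64(48)), (384, np.int64(49))
[... 5269 characters left out ...]
(185)), (111, np.uint8(93)), (112, np.uint8(44)), (113, np.uint8(42)), (114, np.uint8(45)), (115, np.uint8(60))]
cell (323.96984126984125, 192.45079365079366) 10.549094200134277 315.0 [[ 0.48411634 -0.16812148  0.0527    ]] 0.05448048404512489
cell (250.227366255144, 174.125) 10.577461242675781 324.0 [[ 0.52522593 -0.08798526  0.0527    ]] 0.054536699123602074
cell (352.4272667971298, 133.6092628832355) 11.046858787536621 255.5 [[ 0.54361636 -0.21296285  0.0527    ]] 0.054752902220591426
yel (258.7199480181936, 102.6556205328135) 28.85317611694336 256.5 [[ 0.59795582 -0.11833677  0.075     ]] 0.058003613177598404
239 250 96 107 [ 0.60223198 -0.10378185  0.07585046]
deck z 0.04638198097624786
```

```bash
cat >> h.py <<'E'
def tobox(F,X):
    c,s=np.cos(F[2]),np.sin(F[2]);X=np.atleast_2d(X)[:,:2]-F[:2]
    return X@np.array([[c,-s],[s,c]])
def toworld(F,B):
    c,s=np.cos(F[2]),np.sin(F[2]);return np.atleast_2d(B)@np.array([[c,s],[-s,c]])+F[:2]
E
python3 - <<'E'
from h import *
from scipy.optimize import least_squares
D=np.load('w1.npz')
L=[(186.9,125),(188,150),(189.2,170),(190.8,190)];Rr=[(379.7,125),(377.6,150),(376.1,170),(374.4,190),(372.6,210)]
S=[(L,1,.108),(Rr,1,-.108),([(215,96),(350,97.9)],0,.0625),([(215,109),(350,110.8)],0,.05)]
f=lambda F:np.concatenate([tobox(F,ray(D,a,.057))[:,k]-v for a,k,v in S])
s=least_squares(f,[.54,-.132,-.229]);F=s.x;print(F,np.degrees(F[2]),(s.fun*1e3).round(1));np.save('F.npy',F)
print('A,B,tab,pick mm',(tobox(F,[[.52523,-.08799],[.48412,-.16812],[.60223,-.10378],[.5436,-.213]])*1e3).round(1))
print('tab px ends y',(tobox(F,ray(D,[(238.5,102),(250.5,102)],.075))*1e3).round(1))
print('pre-open',toworld(F,[[.053,0],[.053,.049],[.05,0]]), 'axes',np.cos(F[2]),np.sin(F[2]))
T=np.load('top0.npz');print('top cells',(tobox(F,ray(T,[(323.3,219),(362.2,237.5)],.0527))*1e3).round(1))
E
```

```text
[ 0.53817721 -0.13035716 -0.24111918] -13.815111486102166 [-0.2  0.2  0.2 -0.3  0.2  0.1 -0.1 -0.1 -0.   0.6  0.4 -0.5 -0.5]
A,B,tab,pick mm [[-22.7  38. ]
 [-43.5 -49.6]
 [ 55.9  41.1]
 [ 25.  -79. ]]
tab px ends y [[55.6 47.1]
 [55.7 34.5]]
pre-open [[ 0.58964399 -0.14301301]
 [ 0.60134468 -0.09543051]
 [ 0.58673078 -0.14229664]] axes 0.9710713340821167 -0.23878958127183492
top cells [[-23.4  37.6]
 [-44.2 -49.8]]
```

Request:
{"method": "play_rows", "body": {"commands": "0.505 -0.126 -0.7 0 0 -0.08;0.505 -0.126 -0.85 0 0 0;0.505 -0.126 -0.85 0 0 0;0.505 -0.126 -0.85 0 0 0;0.505 -0.126 -0.85 0 0 0;0.505 -0.126 -0.85 0 0 0;0 0 -0.6 0 0 0;0 0 -0.4 0 0 0;0 0 -0.27 0 0 0;0 0 0 0 0 0;0 0 0 0 0 0"}}

```text
time_s: 3.85
tcp_pos: [0.5908, -0.1425, 0.067]
ee_rot: [[0.972, -0.237, 0.002], [-0.237, -0.972, -0.0], [0.002, -0.0, -1.0]]
wrist_force: [0.1, -0.6, 0.5]
gripper_width: 0.004
gripper_force: 0.0
```

Request:
{"method": "play_rows", "body": {"commands": "0.04 0.162 0 0 0 0;0.04 0.162 0 0 0 0;0.04 0.162 0 0 0 0;0.04 0.162 0 0 0 0;0.04 0.162 0 0 0 0;0.04 0.162 0 0 0 0;0.04 0.162 0 0 0 0;0.04 0.162 0 0 0 0"}}

```text
time_s: 4.65
tcp_pos: [0.6, -0.1036, 0.066]
ee_rot: [[0.971, -0.238, -0.0], [-0.238, -0.971, -0.0], [-0.0, 0.0, -1.0]]
wrist_force: [1.2, -2.4, 0.7]
gripper_width: 0.005
gripper_force: 0.7
```

```bash
python3 - <<'E'
from station import r,cams
from h import *
F=np.load('F.npy');s=r.sense();print(s['tcp_pos'],tobox(F,s['tcp_pos'])*1e3,s['wrist_force'])
i=cams.camera_info('wrist');p,d=cams.capture('wrist');cv2.imwrite('pics/w2.png',p);np.savez('w2.npz',p=p,d=d,**i)
i=cams.camera_info('top');p,d=cams.capture('top');cv2.imwrite('pics/t2.png',cv2.resize(p[150:300,250:420],None,fx=4.5,fy=4));np.savez('t2.npz',p=p,d=d,**i)
E
```

```text
[ 0.59998755 -0.10362627  0.06599886] [[53.63918958 40.71726232]] [ 1.15723921 -2.4180507   0.65959861]
```

View pics/w2.png

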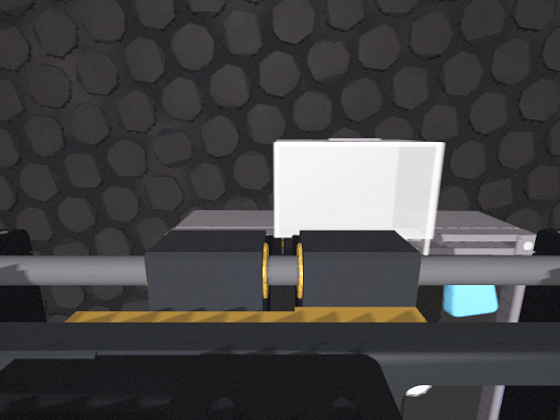

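The gripper hides the tab, but the force shows contact, so I'll keep pushing in small steps.

Request:
{"method": "play_rows", "body": {"commands": "0.024 0.097 0 0 0 0;0.024 0.097 0 0 0 0;0 0 0 0 0 0"}}

```text
time_s: 5.05
tcp_pos: [0.6014, -0.0977, 0.0659]
ee_rot: [[0.971, -0.237, -0.0], [-0.237, -0.971, 0.0], [-0.0, -0.0, -1.0]]
wrist_force: [-0.1, 0.5, 0.1]
gripper_width: 0.004
gripper_force: 0.0
```

Request:
{"method": "play_rows", "body": {"commands": "0.016 0.065 0 0 0 0;0 0 0 0 0 0"}}

```text
time_s: 5.25
tcp_pos: [0.6018, -0.0959, 0.0659]
ee_rot: [[0.971, -0.237, -0.0], [-0.237, -0.971, 0.0], [-0.0, -0.0, -1.0]]
wrist_force: [-0.5, -0.8, -0.7]
gripper_width: -0.001
gripper_force: 0.1
```

Request:
{"method": "play_rows", "body": {"commands": "0.016 0.065 0 0 0 0;0 0 0 0 0 0"}}

```text
time_s: 5.45
tcp_pos: [0.6023, -0.094, 0.0659]
ee_rot: [[0.971, -0.237, -0.0], [-0.237, -0.971, 0.0], [-0.0, -0.0, -1.0]]
wrist_force: [0.2, -0.1, 0.3]
gripper_width: 0.005
gripper_force: 0.3
```

Request:
{"method": "play_rows", "body": {"commands": "0.016 0.065 0 0 0 0;0.016 0.065 0 0 0 0"}}

```text
time_s: 5.65
tcp_pos: [0.6032, -0.0902, 0.0659]
ee_rot: [[0.971, -0.238, -0.0], [-0.238, -0.971, -0.0], [-0.0, 0.0, -1.0]]
wrist_force: [0.1, -1.1, -0.8]
gripper_width: 0.008
gripper_force: 0.6
```

Request:
{"method": "play_rows", "body": {"commands": "0.016 0.065 0 0 0 0;0.016 0.065 0 0 0 0"}}

```text
time_s: 5.85
tcp_pos: [0.6032, -0.0894, 0.0658]
ee_rot: [[0.971, -0.237, -0.003], [-0.237, -0.971, -0.005], [-0.002, 0.005, -1.0]]
wrist_force: [-0.3, -18.4, -2.7]
gripper_width: 0.006
gripper_force: 8.9
```

```bash
python3 - <<'E'
from station import r,cams
from h import *
F=np.load('F.npy');s=r.sense();print(s['tcp_pos'],tobox(F,s['tcp_pos'])*1e3,s['wrist_force'])
i=cams.camera_info('scene');p,d=cams.capture('scene');cv2.imwrite('pics/s3.png',cv2.resize(p[180:320,200:380],None,fx=4,fy=4))
E
```

```text
[ 0.60318285 -0.08941155  0.06577703] [[53.34772426 55.28377515]] [ -0.29106977 -18.39378111  -2.69096498]
```

View pics/s3.png

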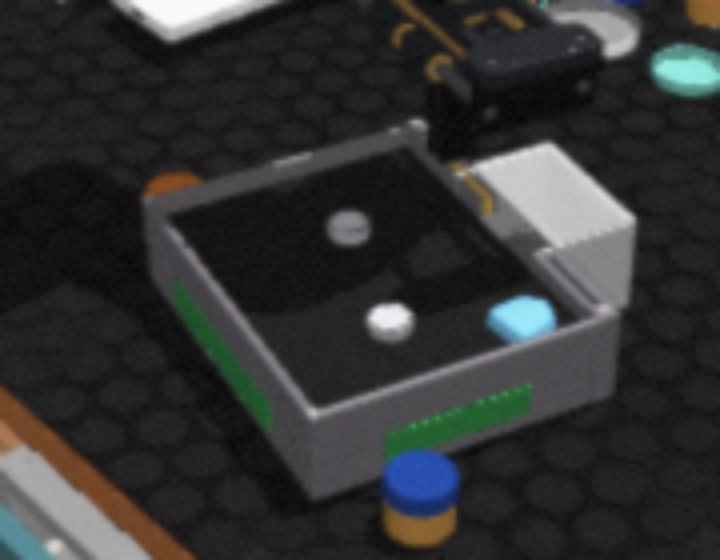

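The force rose to about 18 N at the stop and the gate looks clear, so the shutter is open. The tip's half-width is about 9 mm. Now I'll go to the left of cell A.

Request:
{"method": "play_rows", "body": {"commands": "-0.08 -0.323 0 0 0 0;0 0 0.667 0 0 0;0 0 0.667 0 0 0;-0.584 0.293 0 0 0 0;-0.584 0.293 0 0 0 0;-0.584 0.293 0 0 0 0;-0.584 0.293 0 0 0 0;0 0 -0.8 0 0 0;0 0 -0.6 0 0 0;0 0 -0.3 0 0 0;0 0 -0.1 0 0 0;0 0 -0.08 0 0 0;0 0 0 0 0 0"}}

```text
time_s: 7.2
tcp_pos: [0.5322, -0.0608, 0.0499]
ee_rot: [[0.971, -0.238, 0.001], [-0.238, -0.971, 0.0], [0.001, -0.0, -1.0]]
wrist_force: [-0.6, -1.1, 0.8]
gripper_width: 0.008
gripper_force: 0.0
```

```bash
cat > st.py <<'E'
from station import r,cams
from h import *
F=np.load('F.npy')
def state():
    s=r.sense();print(s['time_s'],s['tcp_pos'].round(4),'box',(tobox(F,s['tcp_pos'])*1e3).round(1),s['wrist_force'].round(1))
def cells(n,save=None):
    i=cams.camera_info(n);p,d=cams.capture(n)
    if save: cv2.imwrite(save,p)
    h=cv2.cvtColor(p,cv2.COLOR_BGR2HSV);m=cv2.inRange(h,(0,0,115),(180,60,255))
    cs,_=cv2.findContours(m,cv2.RETR_EXTERNAL,cv2.CHAIN_APPROX_NONE)
    for k in cs:
        a=cv2.contourArea(k)
        if a<50 or a>1500: continue
        mo=cv2.moments(k);uv=(mo['m10']/a,mo['m01']/a);b=tobox(F,ray(i,uv,.0527))[0]*1e3
        if -114<b[0]<52 and abs(b[1])<102: print(n,'uv',np.round(uv),'area',a,'circ',a/(np.pi*cv2.minEnclosingCircle(k)[1]**2),'box',b.round(1))
E
python3 -c "
from st import *
state();cells('top');cells('scene')"
```

```text
7.2 [ 0.5322 -0.0608  0.0499] box [[-22.4  66.1]] [-0.6 -1.1  0.8]
scene uv [297. 260.] area 67.0 circ 0.7826034335150942 box [-47.1 -54.9]
```

Request:
{"method": "play_rows", "body": {"commands": "0 0 -0.04 0 0 0;-0.032 -0.13 0 0 0 0;-0.032 -0.13 0 0 0 0;-0.032 -0.13 0 0 0 0;-0.032 -0.13 0 0 0 0;-0.032 -0.13 0 0 0 0;-0.032 -0.13 0 0 0 0;-0.032 -0.13 0 0 0 0;-0.032 -0.13 0 0 0 0;-0.032 -0.13 0 0 0 0;-0.032 -0.13 0 0 0 0;-0.032 -0.13 0 0 0 0;0 0 0 0 0 0"}}

```text
time_s: 8.6
tcp_pos: [0.521, -0.1042, 0.0483]
ee_rot: [[0.971, -0.238, -0.0], [-0.238, -0.971, -0.0], [-0.0, 0.0, -1.0]]
wrist_force: [-0.2, 0.2, -1.4]
gripper_width: 0.009
gripper_force: 0.0
```

Request:
{"method": "play_rows", "body": {"commands": "0.08 0.323 0 0 0 0;0 0 0.8 0 0 0;-0.8 0.2 0.6 0 0 0;-0.9 0.221 0.6 0 0 0;-0.9 0.221 0.3 0 0 0;0 0 0 0 0 0;0 0 0 0 0 0", "grip": 14}}

```text
time_s: 9.3
tcp_pos: [0.446, -0.0741, 0.118]
ee_rot: [[0.972, -0.236, 0.002], [-0.236, -0.972, 0.0], [0.002, -0.001, -1.0]]
wrist_force: [0.5, -0.3, -0.3]
gripper_width: 0.156
gripper_force: 0.0
```

```bash
python3 -c "
from st import *
state();cells('top');cells('scene');cells('wrist','pics/w4.png')"
```

```text
9.3 [ 0.446  -0.0741  0.118 ] box [[-102.9   32.6]] [ 0.5 -0.3 -0.3]
top uv [341. 222.] area 87.0 circ 0.8472372277934449 box [-22.6   0. ]
top uv [297. 194.] area 115.0 circ 0.03956270920461676 box [ 17.1 101.7]
scene uv [297. 260.] area 67.0 circ 0.7826034335150942 box [-47.1 -54.9]
scene uv [295. 245.] area 63.5 circ 0.7417211646001266 box [-26.1  -6.3]
wrist uv [396. 143.] area 979.5 circ 0.8794957284441439 box [-43.5 -49.3]
wrist uv [329. 113.] area 974.0 circ 0.8833420348521396 box [-22.7  -0.5]
```

View pics/w4.png

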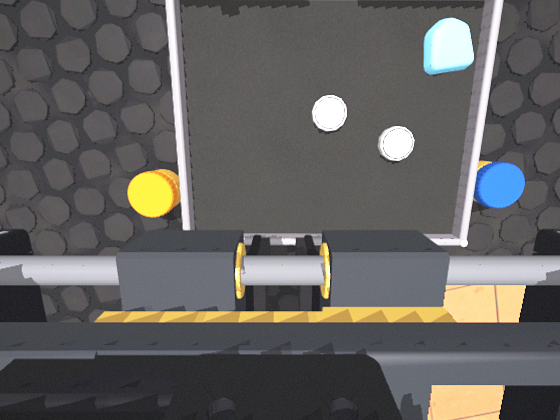

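Cell A is now on the gate line at box (-22.7, -0.3), image (329,113), and B is untouched at (396,143). I'll go behind A and sweep it with the fingers 14 mm apart.

Request:
{"method": "play_rows", "body": {"commands": "0.452 -0.484 0 0 0 0;0.452 -0.484 0 0 0 0;0.452 -0.484 0 0 0 0;0 0 -0.9 0 0 0;0 0 -0.7 0 0 0;0 0 -0.45 0 0 0;0 0 -0.2 0 0 0;0 0 -0.06 0 0 0;0 0 0 0 0 0;0 0 0 0 0 0"}}

```text
time_s: 10.45
tcp_pos: [0.487, -0.1183, 0.0487]
ee_rot: [[0.971, -0.237, 0.001], [-0.237, -0.971, -0.0], [0.001, -0.0, -1.0]]
wrist_force: [-1.1, 0.3, 0.9]
gripper_width: 0.164
gripper_force: 0.0
```

```bash
python3 -c "
from st import *
state()"
```

```text
10.45 [ 0.487  -0.1183  0.0487] box [[-52.6  -0.5]] [-1.1  0.3  0.9]
```

Request:
{"method": "play_rows", "body": {"commands": "0.156 -0.0375 0 0 0 0;0.156 -0.0375 0 0 0 0;0.156 -0.0375 0 0 0 0;0.156 -0.0375 0 0 0 0;0.156 -0.0375 0 0 0 0;0.156 -0.0375 0 0 0 0;0.156 -0.0375 0 0 0 0;0.156 -0.0375 0 0 0 0;0.156 -0.0375 0 0 0 0;0.156 -0.0375 0 0 0 0;0.156 -0.0375 0 0 0 0;0.156 -0.0375 0 0 0 0;0.156 -0.0375 0 0 0 0;0.156 -0.0375 0 0 0 0;0.156 -0.0375 0 0 0 0;0.156 -0.0375 0 0 0 0;0.156 -0.0375 0 0 0 0;0.156 -0.0375 0 0 0 0"}}

```text
time_s: 12.25
tcp_pos: [0.5709, -0.1387, 0.0481]
ee_rot: [[0.971, -0.238, -0.0], [-0.238, -0.971, -0.0], [-0.0, 0.0, -1.0]]
wrist_force: [0.3, 0.5, 0.2]
gripper_width: 0.161
gripper_force: 0.1
```

Request:
{"method": "play_rows", "body": {"commands": "0.1 -0.025 0 0 0 0;0 0 0 0 0 0;0 0 0 0 0 0"}}

```text
time_s: 12.55
tcp_pos: [0.5734, -0.1394, 0.048]
ee_rot: [[0.971, -0.238, -0.0], [-0.238, -0.971, 0.0], [-0.0, 0.0, -1.0]]
wrist_force: [-0.5, -0.1, -0.5]
gripper_width: 0.161
gripper_force: 0.0
```

```bash
python3 -c "
from st import *
state();cells('scene','pics/s5.png');p=cv2.imread('pics/s5.png');cv2.imwrite('pics/s5c.png',cv2.resize(p[190:310,230:370],None,fx=5,fy=5))"
```

```text
12.55 [ 0.5734 -0.1394  0.048 ] box [[36.3 -0.4]] [-0.5 -0.1 -0.5]
```

View pics/s5c.png

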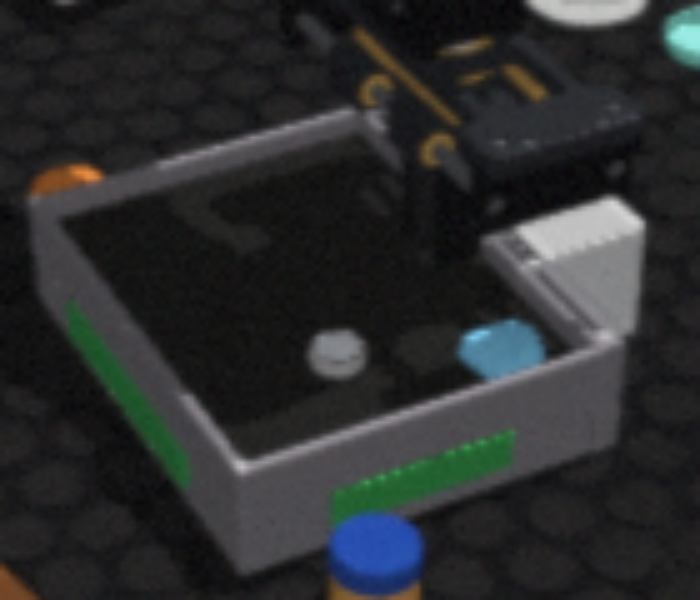

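The fingers are at the gate and hide it in this view; cell B is still in place at (337,352). I'll push 3 mm more, then back off to check numerically.

Request:
{"method": "play_rows", "body": {"commands": "0.1 -0.025 0 0 0 0;0 0 0 0 0 0;-0.3 0.074 0 0 0 0;0 0 0.8 0 0 0;-0.8 0.2 0.8 0 0 0;-0.97 0.238 0.6 0 0 0;-0.97 0.238 0.2 0 0 0;-0.97 0.238 0 0 0 0;-0.97 0.238 0 0 0 0;0 0 0 0 0 0;0 0 0 0 0 0", "grip": 14}}

```text
time_s: 13.7
tcp_pos: [0.4267, -0.1032, 0.1206]
ee_rot: [[0.972, -0.237, 0.001], [-0.237, -0.972, -0.0], [0.001, -0.0, -1.0]]
wrist_force: [0.9, -0.4, -0.4]
gripper_width: 0.16
gripper_force: 0.0
```

```bash
python3 -c "
from st import *
state();cells('top','pics/t6.png');cells('wrist','pics/w6.png')"
```

```text
13.7 [ 0.4267 -0.1032  0.1206] box [[-114.7   -0.3]] [ 0.9 -0.4 -0.4]
top uv [362. 237.] area 86.5 circ 0.8256859343762614 box [-43.3 -48.5]
wrist uv [351. 126.] area 944.0 circ 0.9126578045736334 box [-43.4 -49.6]
```

View pics/w6.png

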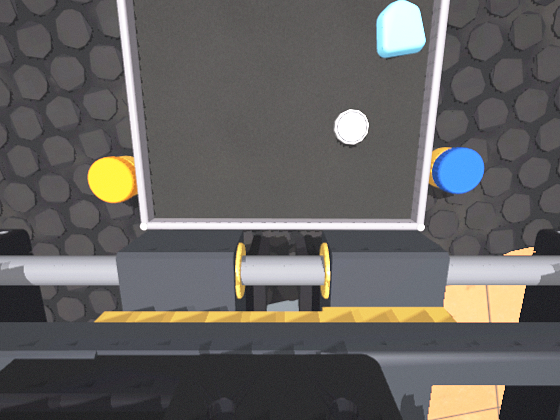

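A is off the deck. B is at (351,126), box (-43.4,-49.6). I'll check the gate and bin by differencing top pictures while positioning for B.

```bash
python3 -c "
from st import *
T=np.load('top0.npz');a=T['p'];b=cv2.imread('pics/t6.png');P=cloud(T,T['d'])
i=cams.camera_info('top')
def g(x,y,z,im):
    w=toworld(F,[[x/1e3,y/1e3]])[0];c=i['mtx']@(i['R']@np.r_[w,z]+i['t']);u,v=(c[:2]/c[2]).round().astype(int);return int(im[v,u].mean())
for z,xs in ((.045,(40,44,48,52,56,60)),(.012,range(64,116,6))):
  for x in xs: print(z,x,[(g(x,y,z,a),g(x,y,z,b)) for y in range(-36,37,6)])
"
```

```text
0.045 40 [(49, 47), (50, 51), (51, 51), (51, 50), (52, 52), (54, 50), (49, 50), (51, 50), (54, 50), (48, 48), (51, 50), (48, 49), (51, 49)]
0.045 44 [(52, 51), (52, 53), (55, 53), (51, 49), (49, 48), (52, 52), (49, 52), (48, 49), (51, 48), (53, 53), (53, 52), (52, 51), (32, 53)]
0.045 48 [(29, 30), (29, 29), (25, 26), (50, 47), (45, 44), (50, 51), (43, 45), (50, 50), (45, 48), (25, 22), (28, 30), (29, 31), (34, 33)]
0.045 52 [(92, 92), (159, 157), (89, 87), (78, 77), (94, 96), (99, 101), (97, 95), (101, 99), (96, 96), (45, 47), (94, 91), (163, 163), (71, 88)]
0.045 56 [(113, 110), (84, 84), (159, 161), (85, 86), (77, 94), (71, 91), (143, 135), (66, 122), (70, 84), (179, 179), (118, 119), (182, 182), (138, 145)]
0.045 60 [(93, 94), (53, 52), (51, 50), (120, 121), (174, 93), (90, 98), (183, 131), (119, 127), (88, 130), (160, 161), (96, 99), (181, 180), (133, 122)]
0.012 64 [(53, 52), (88, 90), (67, 64), (174, 93), (158, 91), (179, 134), (185, 130), (186, 130), (181, 185), (188, 185), (170, 170), (193, 190), (87, 165)]
0.012 70 [(233, 231), (168, 166), (235, 236), (162, 164), (241, 240)
[... 562 characters left out ...]
16, 216), (217, 216), (216, 216)]
0.012 94 [(212, 212), (211, 212), (211, 212), (214, 213), (213, 215), (213, 213), (213, 214), (215, 214), (214, 215), (216, 215), (215, 216), (217, 216), (216, 217)]
0.012 100 [(212, 212), (212, 212), (213, 212), (213, 214), (213, 214), (215, 212), (213, 214), (214, 215), (216, 215), (215, 215), (216, 216), (216, 216), (217, 217)]
0.012 106 [(213, 212), (212, 213), (213, 213), (213, 212), (215, 215), (213, 214), (215, 215), (215, 215), (215, 216), (216, 215), (216, 217), (218, 218), (217, 217)]
0.012 112 [(191, 189), (184, 183), (210, 210), (182, 184), (196, 197), (194, 193), (197, 195), (194, 194), (232, 232), (197, 197), (188, 188), (200, 201), (193, 193)]
```

A faint brightening under the hood at about x 76, y 0 shows that A is in the bin and the gate is clear. Next is the right side of B with the fingers shut.

Request:
{"method": "play_rows", "body": {"commands": "0.425 -0.763 0 0 0 0;0.425 -0.763 0 0 0 0;0.425 -0.763 0 0 0 0;0.425 -0.763 0 0 0 0;0 0 0 0 0 0;0 0 -0.9 0 0 0;0 0 -0.75 0 0 0;0 0 -0.45 0 0 0;0 0 -0.2 0 0 0;0 0 -0.1 0 0 0;0 0 0 0 0 0;0 0 0 0 0 0", "grip": 0}}

```text
time_s: 15.0
tcp_pos: [0.4788, -0.1949, 0.0488]
ee_rot: [[0.971, -0.237, 0.002], [-0.237, -0.971, -0.0], [0.002, -0.0, -1.0]]
wrist_force: [0.5, 0.1, 1.0]
gripper_width: 0.006
gripper_force: 0.0
```

```bash
python3 -c "
from st import *
state()"
```

```text
15.0 [ 0.4788 -0.1949  0.0488] box [[-42.3 -76.8]] [0.5 0.1 1. ]
```

Request:
{"method": "play_rows", "body": {"commands": "0.029 0.128 0 0 0 0;0.029 0.128 0 0 0 0;0.029 0.128 0 0 0 0;0.029 0.128 0 0 0 0;0.029 0.128 0 0 0 0;0.029 0.128 0 0 0 0;0.029 0.128 0 0 0 0;0.029 0.128 0 0 0 0;0.029 0.128 0 0 0 0;0.029 0.128 0 0 0 0;0.029 0.128 0 0 0 0;0.029 0.128 0 0 0 0;0.029 0.128 0 0 0 0;0.029 0.128 0 0 0 0;0 0 0 0 0 0"}}

```text
time_s: 16.5
tcp_pos: [0.4905, -0.1407, 0.0481]
ee_rot: [[0.972, -0.237, 0.0], [-0.237, -0.972, 0.0], [0.0, -0.0, -1.0]]
wrist_force: [-0.2, -0.6, 0.3]
gripper_width: 0.008
gripper_force: 0.0
```

Request:
{"method": "play_rows", "body": {"commands": "-0.08 -0.323 0 0 0 0;0 0 0.8 0 0 0;-0.5 0.122 0.8 0 0 0;-0.9 0.221 0.6 0 0 0;-0.8 0.195 0.2 0 0 0;0 0 0 0 0 0;0 0 0 0 0 0", "grip": 14}}

```text
time_s: 17.2
tcp_pos: [0.422, -0.1352, 0.1206]
ee_rot: [[0.971, -0.238, 0.002], [-0.238, -0.971, -0.0], [0.002, -0.0, -1.0]]
wrist_force: [0.8, 0.3, 0.5]
gripper_width: 0.16
gripper_force: 0.0
```

```bash
python3 -c "
from st import *
state();cells('top');cells('wrist')"
```

```text
17.2 [ 0.422  -0.1352  0.1206] box [[-111.7  -32.4]] [0.8 0.3 0.5]
top uv [338. 232.] area 85.5 circ 0.8373704185283859 box [-44.1   1. ]
top uv [295. 215.] area 181.5 circ 0.029580368367007254 box [-27.1  98.7]
wrist uv [237. 132.] area 919.5 circ 0.9188895903572615 box [-44.6   0.3]
```

Request:
{"method": "play_rows", "body": {"commands": "0.492 0.25 0 0 0 0;0.492 0.25 0 0 0 0;0.492 0.25 0 0 0 0;0 0 0 0 0 0;0 0 -0.9 0 0 0;0 0 -0.75 0 0 0;0 0 -0.45 0 0 0;0 0 -0.2 0 0 0;0 0 -0.1 0 0 0;0 0 0 0 0 0;0 0 0 0 0 0"}}

```text
time_s: 18.4
tcp_pos: [0.4668, -0.1121, 0.0487]
ee_rot: [[0.971, -0.237, 0.001], [-0.237, -0.971, 0.0], [0.001, -0.0, -1.0]]
wrist_force: [0.8, -0.5, 0.3]
gripper_width: 0.162
gripper_force: 0.0
```

```bash
python3 -c "
from st import *
state()"
```

```text
18.4 [ 0.4668 -0.1121  0.0487] box [[-73.6   0.7]] [ 0.8 -0.5  0.3]
```

Request:
{"method": "play_rows", "body": {"commands": "0.1586 -0.0405 0 0 0 0;0.1586 -0.0405 0 0 0 0;0.1586 -0.0405 0 0 0 0;0.1586 -0.0405 0 0 0 0;0.1586 -0.0405 0 0 0 0;0.1586 -0.0405 0 0 0 0;0.1586 -0.0405 0 0 0 0;0.1586 -0.0405 0 0 0 0;0.1586 -0.0405 0 0 0 0;0.1586 -0.0405 0 0 0 0;0.1586 -0.0405 0 0 0 0;0.1586 -0.0405 0 0 0 0;0.1586 -0.0405 0 0 0 0;0.1586 -0.0405 0 0 0 0;0.1586 -0.0405 0 0 0 0;0.1586 -0.0405 0 0 0 0;0.1586 -0.0405 0 0 0 0"}}

```text
time_s: 20.1
tcp_pos: [0.5474, -0.1329, 0.0481]
ee_rot: [[0.971, -0.237, -0.0], [-0.237, -0.971, -0.0], [-0.0, 0.0, -1.0]]
wrist_force: [0.4, 0.6, -0.2]
gripper_width: 0.162
gripper_force: 0.1
```

Request:
{"method": "play_rows", "body": {"commands": "0.1586 -0.0405 0 0 0 0;0.1586 -0.0405 0 0 0 0;0.1586 -0.0405 0 0 0 0;0.1586 -0.0405 0 0 0 0;0.1586 -0.0405 0 0 0 0;0.1586 -0.0405 0 0 0 0;0 0 0 0 0 0;0 0 0 0 0 0"}}

```text
time_s: 20.9
tcp_pos: [0.5755, -0.1401, 0.0479]
ee_rot: [[0.971, -0.238, -0.0], [-0.238, -0.971, 0.0], [-0.0, -0.0, -1.0]]
wrist_force: [-0.2, -0.3, -0.2]
gripper_width: 0.161
gripper_force: 0.0
```

Request:
{"method": "play_rows", "body": {"commands": "-0.3 0.074 0 0 0 0;0 0 0.8 0 0 0;-0.8 0.2 0.8 0 0 0;-0.97 0.238 0.6 0 0 0;-0.97 0.238 0.2 0 0 0;-0.97 0.238 0 0 0 0;0 0 0 0 0 0", "grip": 0}}

```text
time_s: 21.6
tcp_pos: [0.4504, -0.11, 0.1202]
ee_rot: [[0.971, -0.238, -0.003], [-0.238, -0.971, 0.001], [-0.003, -0.0, -1.0]]
wrist_force: [0.4, -0.3, 0.4]
gripper_width: 0.006
gripper_force: 0.0
```

```bash
python3 -c "
from st import *
state();cells('top','pics/t8.png');cells('scene')
T=np.load('top0.npz');a=T['p'];b=cv2.imread('pics/t8.png')
i=cams.camera_info('top')
def g(x,y,z,im):
    w=toworld(F,[[x/1e3,y/1e3]])[0];c=i['mtx']@(i['R']@np.r_[w,z]+i['t']);u,v=(c[:2]/c[2]).round().astype(int);return int(im[v,u].mean())
for z,xs in ((.045,(48,52,56,60)),(.012,range(64,100,6))):
  for x in xs: print(z,x,[(g(x,y,z,a),g(x,y,z,b)) for y in range(-30,31,6)])
"
```

```text
21.6 [ 0.4504 -0.11    0.1202] box [[-90.1  -1.2]] [ 0.4 -0.3  0.4]
0.045 48 [(29, 28), (25, 20), (50, 50), (45, 45), (50, 46), (43, 42), (50, 47), (45, 42), (25, 23), (28, 28), (29, 30)]
0.045 52 [(159, 159), (89, 89), (78, 78), (94, 94), (99, 124), (97, 125), (101, 127), (96, 109), (45, 48), (94, 92), (163, 163)]
0.045 56 [(84, 84), (159, 160), (85, 88), (77, 92), (71, 115), (143, 97), (66, 115), (70, 85), (179, 179), (118, 118), (182, 180)]
0.045 60 [(53, 54), (51, 51), (120, 119), (174, 90), (90, 98), (183, 132), (119, 127), (88, 131), (160, 157), (96, 100), (181, 181)]
0.012 64 [(88, 89), (67, 68), (174, 90), (158, 89), (179, 132), (185, 124), (186, 131), (181, 185), (188, 184), (170, 169), (193, 190)]
0.012 70 [(168, 167), (235, 234), (162, 162), (241, 240), (126, 145), (231, 236), (236, 241), (223, 234), (236, 236), (125, 121), (241, 236)]
0.012 76 [(211, 213), (213, 212), (212, 212), (213, 212), (213, 221), (213, 220), (215, 221), (214, 213), (216, 216), (215, 215), (218, 216)]
0.012 82 [(212, 212), (213, 211), (213, 212), (213, 215), (214, 212), (213, 222), (214, 215), (214, 213), (214, 215), (216, 215), (216, 216)]
0.012 88 [(212, 211), (213, 212), (213, 212), (214, 214), (214, 212), (213, 214), (214, 214), (215, 216), (213, 215), (216, 216), (217, 216)]
0.012 94 [(211, 211), (211, 212), (214, 214), (213, 214), (213, 213), (213, 214), (215, 215), (214, 215), (216, 216), (215, 217), (217, 217)]
```

B has left the deck, but a brightness change near the gate at x 52 needs a close look. I'll rise so the wrist camera can see the gate.

Request:
{"method": "play_rows", "body": {"commands": "0 0 0.9 0 0 0;0.3 -0.07 0.9 0 0 0;0.5 -0.12 0.8 0 0 0;0.3 -0.07 0.4 0 0 0;0 0 0 0 0 0;0 0 0 0 0 0"}}

```text
time_s: 22.3
tcp_pos: [0.488, -0.1183, 0.2091]
ee_rot: [[0.971, -0.238, -0.002], [-0.238, -0.971, 0.0], [-0.002, -0.0, -1.0]]
wrist_force: [-0.8, -0.7, -0.7]
gripper_width: 0.006
gripper_force: 0.0
```

```bash
python3 -c "
from st import *
state()
i=cams.camera_info('wrist');p,d=cams.capture('wrist');q,_=cams.capture('scene')
np.savez('w9.npz',p=p,d=d,**i)
w=np.r_[toworld(F,[[.06,0]])[0],.045];c=i['mtx']@(i['R']@w+i['t']);u,v=(c[:2]/c[2]).astype(int);print(u,v)
v0=max(v-45,0);A=cv2.resize(p[v0:v0+90,u-60:u+60],(640,480),interpolation=cv2.INTER_CUBIC)[:, 120:520]
B=cv2.resize(q[200:270,295:355],(400,467),interpolation=cv2.INTER_CUBIC);B=cv2.copyMakeBorder(B,0,13,0,0,0)
cv2.imwrite('pics/c9.png',np.hstack([A,B]))
P=cloud(np.load('w9.npz'),d)
b=tobox(F,P.reshape(-1,3))*1e3
for x in range(46,116,4): print(x,[ (lambda m:int(np.median(P.reshape(-1,3)[m,2])*1e3) if m.any() else None)((abs(b[:,0]-x)<2)&(abs(b[:,1]-y)<3)&(d.ravel()>0)) for y in range(-18,19,6)])
"
```

```text
22.3 [ 0.488  -0.1183  0.2091] box [[-51.6  -0.2]] [-0.8 -0.7 -0.7]
282 84
46 [46, 46, 46, 46, 46, 46, 46]
50 [48, 46, 46, 46, 45, 46, 49]
54 [54, 29, 35, 36, 34, 28, 57]
58 [52, 29, 34, 36, 34, 6, 58]
62 [57, 63, 62, 62, 62, 62, 60]
66 [62, 62, 62, 62, 62, 62, 63]
70 [63, 62, 63, 63, 63, 63, 63]
74 [62, 63, 63, 63, 63, 63, 63]
78 [63, 63, 63, 63, 63, 63, 63]
82 [63, 63, 63, 63, 63, 63, 63]
86 [63, 63, 63, 63, 63, 63, 63]
90 [63, 63, 63, 63, 63, 62, 63]
94 [63, 63, 63, 63, 63, 63, 63]
98 [63, 63, 63, 63, 63, 63, 63]
102 [63, 63, 63, 63, 63, 63, 63]
106 [63, 63, 63, 63, 63, 63, 63]
110 [63, 63, 63, 63, 63, 63, 63]
114 [63, 62, 63, 63, 62, 63, 63]
```

View pics/c9.png

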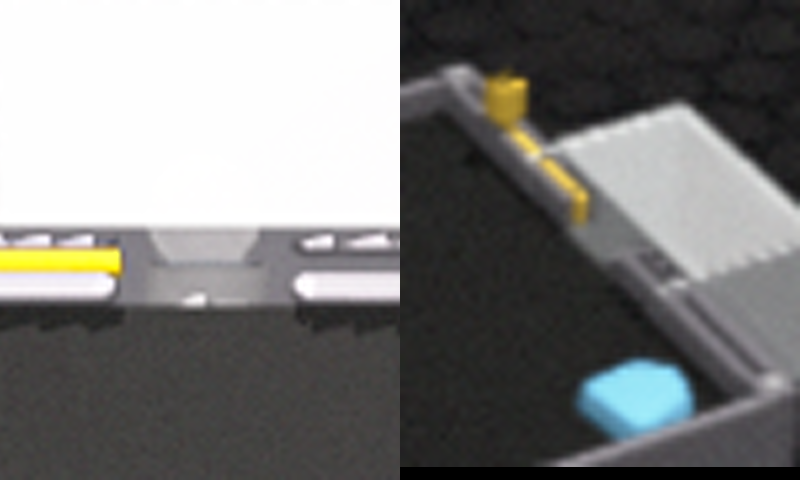

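The gate view shows the doorway clear at deck level. B leans on edge inside the bin, its top at about 35 mm, below the 45 mm deck. The tab is at its open end and the pick is unmoved. Now I'll shut the shutter.

Request:
{"method": "play_rows", "body": {"commands": "0.69 0.35 0 0 0 0;0.69 0.35 0 0 0 0;0.69 0.35 0 0 0 0;0.69 0.35 0 0 0 0;0.69 0.35 0 0 0 0;0.68 0.35 0 0 0 0;0 0 -0.9 0 0 0;0 0 -1 0 0 0;0 0 -0.9 0 0 0;0 0 -0.8 0 0 0;0 0 -0.6 0 0 0;0 0 -0.3 0 0 0;0 0 -0.25 0 0 0;0 0 0 0 0 0;0 0 0 0 0 0"}}

```text
time_s: 23.9
tcp_pos: [0.6127, -0.0553, 0.0682]
ee_rot: [[0.971, -0.237, 0.001], [-0.237, -0.971, -0.0], [0.001, -0.0, -1.0]]
wrist_force: [-0.2, -0.4, 1.1]
gripper_width: 0.004
gripper_force: 0.0
```

```bash
python3 -c "
from st import *
state()"
```

```text
23.9 [ 0.6127 -0.0553  0.0682] box [[54.4 90.7]] [-0.2 -0.4  1.1]
```

Request:
{"method": "play_rows", "body": {"commands": "0 0 -0.07 0 0 0;-0.034 -0.13 0 0 0 0;-0.034 -0.13 0 0 0 0;-0.034 -0.13 0 0 0 0;-0.034 -0.13 0 0 0 0;-0.034 -0.13 0 0 0 0;-0.034 -0.13 0 0 0 0;-0.034 -0.13 0 0 0 0;-0.034 -0.13 0 0 0 0;-0.034 -0.13 0 0 0 0"}}

```text
time_s: 24.9
tcp_pos: [0.6031, -0.0907, 0.0655]
ee_rot: [[0.971, -0.238, 0.0], [-0.238, -0.971, 0.0], [0.0, -0.0, -1.0]]
wrist_force: [0.2, 1.3, 0.3]
gripper_width: 0.008
gripper_force: 0.6
```

Request:
{"method": "play_rows", "body": {"commands": "-0.016 -0.065 0 0 0 0;-0.016 -0.065 0 0 0 0"}}

```text
time_s: 25.1
tcp_pos: [0.602, -0.0945, 0.0654]
ee_rot: [[0.971, -0.238, -0.0], [-0.238, -0.971, 0.0], [-0.0, -0.0, -1.0]]
wrist_force: [0.1, 1.7, -0.3]
gripper_width: 0.007
gripper_force: 0.6
```

Request:
{"method": "play_rows", "body": {"commands": "-0.008 -0.033 0 0 0 0;-0.008 -0.033 0 0 0 0"}}

```text
time_s: 25.3
tcp_pos: [0.6018, -0.0958, 0.0655]
ee_rot: [[0.971, -0.238, 0.001], [-0.238, -0.971, 0.001], [0.0, -0.001, -1.0]]
wrist_force: [1.4, 5.3, 1.3]
gripper_width: 0.007
gripper_force: 2.9
```

Request:
{"method": "play_rows", "body": {"commands": "-0.01 -0.04 0 0 0 0;0 0 0 0 0 0"}}

```text
time_s: 25.5
tcp_pos: [0.6018, -0.0958, 0.0655]
ee_rot: [[0.971, -0.237, 0.001], [-0.237, -0.971, 0.002], [0.001, -0.002, -1.0]]
wrist_force: [-0.2, 6.7, 0.6]
gripper_width: 0.002
gripper_force: 3.5
```

Request:
{"method": "play_rows", "body": {"commands": "0.08 0.323 0 0 0 0;0.03 0.1 0.6 0 0 0;0 0 1 0 0 0;0 0 1 0 0 0;-0.8 0.2 1 0 0 0;-1 0.3 1 0 0 0;-1 0.3 0 0 0 0;-1 0.3 0 0 0 0;-0.5 0.1 0 0 0 0;0 0 0 0 0 0;0 0 0 0 0 0"}}

```text
time_s: 26.6
tcp_pos: [0.4757, -0.0488, 0.2037]
ee_rot: [[0.972, -0.237, 0.0], [-0.237, -0.972, -0.001], [0.0, 0.0, -1.0]]
wrist_force: [-0.7, 0.2, -0.3]
gripper_width: 0.008
gripper_force: 0.0
```

```bash
python3 -c "
from st import *
state()
i=cams.camera_info('top');p,d=cams.capture('top');P=cloud(i,d).reshape(-1,3)
h=cv2.cvtColor(p,cv2.COLOR_BGR2HSV);m=cv2.inRange(h,(20,110,80),(36,255,255)).ravel()>0
b=tobox(F,P)*1e3;k=m&(abs(b[:,0]-56)<12)&(abs(b[:,1])<108)
print('yellow y range',b[k,1].min(),b[k,1].max());t=k&(P[:,2]>.07);print('tab',b[t].mean(0) if t.any() else None, t.sum())
T=np.load('top0.npz')
def cen(im,lo,hi,box):
    x0,y0,x1,y1=box;m=cv2.inRange(cv2.cvtColor(im,cv2.COLOR_BGR2HSV)[y0:y1,x0:x1],lo,hi);v,u=np.nonzero(m);return len(u),u.mean()+x0,v.mean()+y0
for n,lo,hi,bx in (('pick',(85,60,120),(105,255,255),(370,195,398,225)),('orange',(8,150,120),(20,255,255),(255,220,285,255)),('blue',(106,120,60),(125,255,255),(388,248,415,275)),('cutters',(0,150,100),(6,255,255),(155,245,205,310))): print(n,cen(T['p'],lo,hi,bx),cen(p,lo,hi,bx))
cells('top')
i=cams.camera_info('wrist');p,d=cams.capture('wrist');P=cloud(i,d).reshape(-1,3);b=tobox(F,P)*1e3
m=cv2.inRange(cv2.cvtColor(p,cv2.COLOR_BGR2HSV),(20,110,80),(36,255,255)).ravel()>0
t=m&(P[:,2]>.07)&(abs(b[:,0]-56)<12)&(abs(b[:,1])<108);print('wrist tab',b[t].mean(0) if t.any() else None,t.sum())
"
```

```text
26.6 [ 0.4757 -0.0488  0.2037] box [[-80.1  64.3]] [-0.7  0.2 -0.3]
yellow y range -19.504219734924515 40.68683631536221
tab [55.84371734 34.50175259] 32
pick (201, np.float64(381.69154228855723), np.float64(210.35323383084577)) (201, np.float64(381.69154228855723), np.float64(210.35323383084577))
orange (230, np.float64(269.46521739130435), np.float64(237.2695652173913)) (0, np.float64(nan), np.float64(nan))
blue (252, np.float64(400.31349206349205), np.float64(262.031746031746)) (253, np.float64(400.300395256917), np.float64(262.0632411067194))
cutters (425, np.float64(180.4070588235294), np.float64(286.2070588235294)) (0, np.float64(nan), np.float64(nan))
wrist tab [55.11356888 34.15521446] 188<string>:10: RuntimeWarning: Mean of empty slice.
  ret = ret.dtype.type(ret / rcount)
```

The tab is at y 34, which is shut. The deck is clear of cells, and the pick and blue jar have not moved. The arm hides the orange jar and the cutters, and it was never near either.

```bash
python3 -c "
from station import r
print(r.finish_job())"
```

```text
the job is handed in; nothing more can be done
None
```

The job is handed in at about 27 s: shutter opened to its stop, both cells swept through the gate into the bin, shutter shut again (tab at y 34) and the pick unmoved; cell B came to rest on edge just inside the bin, and the orange jar and cutters were hidden by the arm in the last check.

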